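# Zero the colony counter and touch in one count

## Task

Start a count on the bench colony counter: first press its round key down to zero it and let the key come back up, then touch the lid of the petri dish that stands on its round spring plate with the fingertips, gently, until the plate sinks a few millimetres, and withdraw. Leave the square key, the bar key, the two dishes on the bench and the tweezers alone, do not lift or shift the dish, and finish with the plate up again and the dish still on it.

Things in the scene. Friction and masses are not known exactly. Their poses are not given: they have to be found in the camera images.
- counter: Colony counter: a low grey case fixed to the bench, 180 (x) x 220 (y) x 40 mm high, deck at z = 40 mm. Origin at the centre of its underside on the bench; x points to the back, y to its left, z up. Turned by up to 0.3 rad from the world axes. The round plate is on its centre line, 33 mm behind the centre (+x); the three keys stand in a row 68 mm apart along the front, 56 mm before the centre; the order of the keys varies.
- plate (a joint): Travel of the round aluminium spring plate (78 mm across) in the counter, m: 0 up, 0.010 fully down (straight down). A count registers at 0.003. It returns by itself. Pushing the dish on it down takes about 2.5 N at 3 mm and 5 N at the stop.
- plate_top (a point): Centre of the plate's upper face, which the dish stands on; 54 mm above the bench when up. A 2.5 mm lip round the edge keeps the dish in place.
- round_key (a joint): Travel of the round key, m: 0 up, 0.008 fully down (straight down); it has acted at 0.004. Springs back by itself; about 3.5 N at 4 mm, 5 N at the stop.
- round_key_top (a point): Centre of the top face of the round key, a grey disc 28 mm across, 54 mm above the bench (11 mm above its black bezel) when up.
- square_key (a joint): Travel of the square key, same springs as the round key. To be left alone.
- square_key_top (a point): Centre of the top face of the square key (26 x 26 mm, 54 mm above the bench). To be left alone.
- bar_key (a joint): Travel of the bar key, same springs. To be left alone.
- bar_key_top (a point): Centre of the top face of the narrow bar key (42 mm long along the counter's x, 13 mm wide, 54 mm above the bench). To be left alone.
- plate_dish: The lidded petri dish that stands on the counter's plate: 61 mm across, 15 mm high, loose, about 30 g. Origin at the centre of its underside, z up. Its lid top is about 69 mm above the bench.
- left_dish: A like dish lying on the bench to the left (+y) of the counter; origin at the centre of its underside. To be left alone.
- right_dish: A like dish lying on the bench to the right (-y) of the counter; origin at the centre of its underside. To be left alone.
- tweezers: Steel tweezers, 136 x 16 x 9 mm, lying on the bench in front of the counter, across it; x along their length, origin at the middle of the underside. To be left alone.
There are look-alikes about, which are no part of the job. Leave any red look-alike of the plate_dish alone.

How it is judged (in metres and radians):
On the way, in this order (a step that is already met when the one before it is completed fails the run):
1. the round key is pressed down by at least 4 mm (value of joint round_key above 0.004 m), for 0.05 s.
2. with the round key up again, the fingertips touch the dish on the plate so that the plate sinks at least 3 mm (value of joint round_key below 0.0015 m and value of joint plate above 0.003 m and contact force between the fingers and plate_dish above 0.5 N), for 0.05 s.
At the end, for the whole second after the job is handed in: The plate and all three keys are up (within 1.5 mm), the dish stands flat and still on the plate within 10 mm of its centre, and the two other dishes and the tweezers lie within 6 mm of where they started (value of joint each of plate, round_key, square_key, bar_key below 0.0015 m and horizontal distance between plate_dish and plate_top below 0.01 m and z of plate_dish in the frame of plate_top below 0.004 m and angle between plate_dish's own z axis and vertical below 0.1 rad and linear speed of plate_dish below 0.01 m/s and distance of each of left_dish, right_dish, tweezers from where it was at the start of the episode below 0.006 m); the robot touches nothing.
It fails at once if the square key or the bar key is pushed down by more than 2 mm (value of joint any of square_key, bar_key above 0.002 m).
It fails at once if the dish on the plate is lifted more than 6 mm, tipped or shifted more than 12 mm off centre (z of plate_dish in the frame of counter above 0.06 m or angle between plate_dish's own z axis and vertical above 0.25 rad or horizontal distance between plate_dish and plate_top above 0.012 m).
It fails at once if another dish or the tweezers are touched (over 1 N) or moved by more than 6 mm (distance of any of left_dish, right_dish, tweezers from where it was at the start of the episode above 0.006 m or contact force between any of the arm, the fingers and left_dish above 1 N or contact force between any of the arm, the fingers and right_dish above 1 N or contact force between any of the arm, the fingers and tweezers above 1 N).
It fails at once if the dish is pressed with more than 20 N, not gently (contact force between the fingers and plate_dish above 20 N).
It also fails if it takes over 48 s, if anything falls off the work surface, if the arm or the gripper's body presses on something with over 40 N, if the wrist force passes 120 N, or if a joint passes its speed limit or range.

## Robot

A 6-joint arm with a two-finger parallel gripper is mounted at the origin on a cart in front of the work surface, level with it; the furniture and walls round the work are solid. World frame = base frame: x ahead of the robot, y to its left, z up, the work surface at z = 0. Lengths are in m, angles in degrees, forces in N, time in s.
With the tool pointing down it reaches from about 0.35 to 0.875 m from the base axis. Payload 15.5 kg.
Tool frame: the origin (TCP) lies at the centre of the arm's flange, where the gripper is bolted on; the fingertips stand 173 mm ahead of it and the grasp point (between the pads) lies 155 mm ahead of it; z points along the fingers, x is the direction in which the jaws open and shut, and the axes are right-handed (so a half turn about z gives the same grasp; the last joint's range is limited). The gripper opens to 85 mm and grips with 20 to 120 N. Pads are 22 mm wide; open, the fingers measure 114 mm over their backs; the gripper's body (76 mm by 85 mm) begins 54 mm behind the grasp point. The pads swing forward as they close: fully open they stand 13 mm farther back than shut.
Start: joints at [-81.618, 28.281, 77.091, -0, 74.628, -5.472], TCP at [0.15, -0.607, 0.405] pointing down, gripper open.
Joint ranges: [-166.48, 166.48], [-47.26, 123.95], [12.59, 153.08], [-70.14, 250.14], [6.76, 159.57], [-176.63, 176.63]. Speed limits (degrees/s): [108.29, 108.29, 147.25, 172.46, 172.46, 172.46].

## Interface

Orientations are given as [roll, pitch, yaw] about the fixed x, y, z axes, in that order (R = Rz(yaw) Ry(pitch) Rx(roll)).
In Python, from station import env gives the robot as it stands. Calls block until the motion is done:
- env.goto(position, orientation): joint-space move of the TCP to a pose.
- env.move_straight(position, ori=None, v=0.15, threshold=None): straight line of the TCP; ori=None keeps the orientation; v is the mean speed in m/s. With threshold (N) it stops when the force on the tool has changed by that much, and returns True; else False.
- env.movej(angles): joint-space move.
- env.gripper_to(opening, grip_force=None): finger opening in m; grip_force is the grip in N (None keeps the last); returns when the fingers have stopped.
- env.wait(seconds).
- env.solve_ik(position, orientation): joint angles nearest the present ones, or None.
- env.get_state(): the state.
- env.camera(name): name is "scene" or "side" or "wrist"; returns a dict with "img" (384x512x3 uint8, blue, green, red), "z_map" (384x512 float32, m along the optical axis (not along the pixel's ray), 0 where there is no reading), "fx", "fy", "cx", "cy" (pixels), "R" (3x3) and "t" (3): a world point X has camera coordinates R X + t. Camera axes: x right, y down, z forward; pixel columns grow to the right and rows downward; lengths in m; the calibration is good to about 2 mm. A picture is of the moment at which its call begins.
A pose or a line that the arm cannot do raises env.Unreachable and nothing moves.
- env.hand_in(): hands the job in, once; it reports no verdict.
The state is a dict: "clock": time; "q": joint angles; "qvel": joint speeds; "effort": joint torques, N m; "tool_pos": TCP position; "eef_rot": TCP orientation; "ft_force": force on the tool from outside, world axes, zero at the start; "ft_torque": the same for the moment, N m; "gripper_width": finger opening in m.
Only numpy, scipy, OpenCV 4.12 (cv2) and the standard library are available. Lean on these libraries where they do the work, as an engineer would, in place of code of your own. Each camera call takes 0.05 s, during which the arm holds its last target. There are 200 camera calls.

## Working session

There is one attempt and no reset: what is moved stays moved. The work goes in short steps, each a Python script; the robot and the scene stay as the last script left them, time stands still between calls to the robot, and variables do not carry over. Pictures are saved under pics/ and viewed, about 8 in all and at most 12, crops included, and the job is handed in when it is done.

```bash
mkdir -p pics; ls; cat > h.py <<'E'
import numpy as np, cv2, pickle
from station import env
def snap(name,tag):
    c=env.camera(name); cv2.imwrite(f"pics/{tag}.png",c["img"]); pickle.dump(c,open(f"pics/{tag}.pkl","wb")); return c
def load(tag): return pickle.load(open(f"pics/{tag}.pkl","rb"))
def plane(c,u,v,z):
    R,t=np.array(c["R"]),np.array(c["t"]); d=R.T@np.array([(u-c["cx"])/c["fx"],(v-c["cy"])/c["fy"],1]); o=-R.T@t
    return o+d*(z-o[2])/d[2]
def cloud(c):
    R,t=np.array(c["R"]),np.array(c["t"]); v,u=np.mgrid[:384,:512]; z=c["z_map"]
    P=np.stack([(u-c["cx"])/c["fx"]*z,(v-c["cy"])/c["fy"]*z,z],-1)
    W=(P-t)@R; W[z==0]=np.nan; return W
E
python3 - <<'E'
from h import *
a=snap("scene","scene0");b=snap("side","side0")
for c in(a,b): print(-np.array(c["R"]).T@np.array(c["t"]),c["fx"])
print(env.get_state())
E
```

```text
pics
[-0.1811985   0.57507047  0.60496695] 431.99351172698
[0.26160508 0.80013445 0.70148219] 440.2521910777748
{'clock': 0.1, 'q': array([-8.16190705e+01,  2.83123747e+01,  7.71235563e+01, -1.33769860e-03,
        7.46289834e+01, -5.47126293e+00]), 'qvel': array([-0.01133701, -0.07050512, -0.14607383,  0.01973563,  0.01904404,
        0.04449545]), 'effort': array([ 2.73366408e-03, -8.83592677e+01, -3.84561968e+01,  5.64941433e-05,
        5.28449789e-03, -6.86980320e-05]), 'tool_pos': array([ 0.14962163, -0.60669074,  0.40414852]), 'eef_rot': array([-1.79995094e+02,  6.47416015e-02, -7.61474495e+01]), 'ft_force': array([-0.70866077,  0.594844  , -0.07706015]), 'ft_torque': array([-0.01125243,  0.00568659,  0.02708404]), 'gripper_width': 0.0852112447106884}
```

View pics/scene0.png

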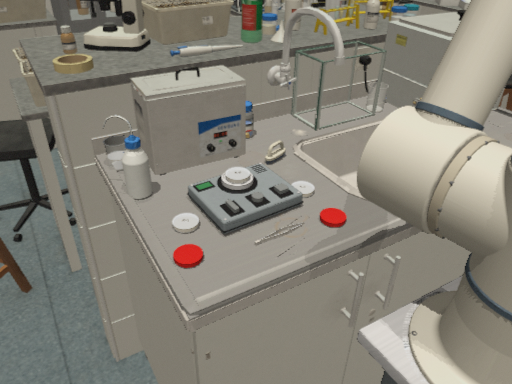

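View pics/side0.png

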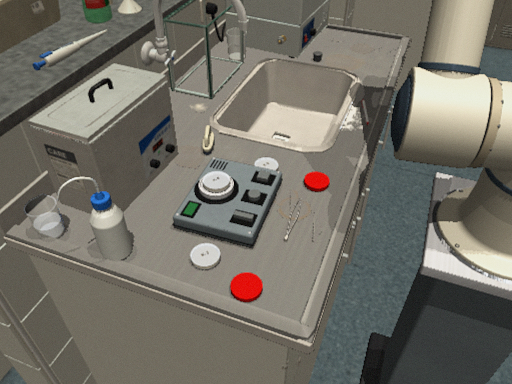

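Both views show the counter near the middle, with the dish on its plate at scene (237,177) / side (215,183). The keys are at side (264,177), (254,197) and (243,217), where the +y one looks like the bar. I'll locate the counter roughly, then look from above with the wrist camera.

```bash
python3 - <<'E'
from h import *
for tag,pts in(("scene0",[(237,174,.069),(232,206,.054),(257,195,.054),(280,186,.054)]),("side0",[(215,180,.069),(264,176,.054),(254,196,.054),(243,216,.054)])):
    c=load(tag);W=cloud(c)
    for u,v,z in pts: print(tag,u,v,plane(c,u,v,z).round(3),W[v,u].round(3))
c=load("side0")
p=plane(c,215,180,.069)
for yaw in (0,-90,90,180):
    for off in ((-.06,0),(-.1,0)):
        q=env.solve_ik([p[0]+off[0],p[1],.42],[180,0,yaw]); print(yaw,off,None if q is None else np.round(q,1))
E
```

```text
scene0 237 174 [0.602 0.151 0.069] [0.606 0.148 0.066]
scene0 232 206 [0.509 0.214 0.054] [0.511 0.213 0.053]
scene0 257 195 [0.52  0.143 0.054] [0.522 0.142 0.052]
scene0 280 186 [0.527 0.076 0.054] [0.528 0.075 0.053]
side0 215 180 [0.609 0.148 0.069] [0.609 0.148 0.07 ]
side0 264 176 [0.52  0.078 0.054] [0.52  0.08  0.056]
side0 254 196 [0.517 0.149 0.054] [0.515 0.152 0.057]
side0 243 216 [0.515 0.214 0.054] [0.515 0.215 0.055]
0 (-0.06, 0) [ 9.  22.9 84.  -0.  73.1  9. ]
0 (-0.1, 0) [ 9.7 19.8 89.2 -0.  71.   9.7]
-90 (-0.06, 0) [ 9.  22.9 84.   0.  73.1 99. ]
-90 (-0.1, 0) [ 9.7 19.8 89.2  0.  71.  99.7]
90 (-0.06, 0) [  9.   22.9  84.   -0.   73.1 -81. ]
90 (-0.1, 0) [  9.7  19.8  89.2  -0.   71.  -80.3]
180 (-0.06, 0) [   9.    22.9   84.     0.    73.1 -171. ]
180 (-0.1, 0) [   9.7   19.8   89.2    0.    71.  -170.3]
```

```bash
python3 - <<'E'
from h import *
for tag in("scene0","side0"):
    W=cloud(load(tag)).reshape(-1,3); r=np.hypot(W[:,0],W[:,1])
    for a in range(-8,6):
        m=(r>.4)&(r<.78)&(W[:,1]>a*.08)&(W[:,1]<(a+1)*.08)&(W[:,0]>.1)
        if m.any(): i=np.nanargmax(np.where(m,W[:,2],-1)); print(tag,round(a*.08,2),W[i].round(2))
E
```

```text
scene0 -0.56 [ 0.33 -0.48 -0.24]
scene0 -0.48 [ 0.33 -0.4  -0.18]
scene0 -0.4 [ 0.33 -0.32 -0.13]
scene0 -0.32 [ 0.34 -0.24 -0.07]
scene0 -0.24 [ 0.75 -0.19  0.37]
scene0 -0.16 [ 0.66 -0.11  0.02]
scene0 -0.08 [ 0.72 -0.03  0.05]
scene0 0.0 [0.78 0.04 0.23]
scene0 0.08 [0.77 0.09 0.22]
scene0 0.16 [0.63 0.17 0.07]
scene0 0.24 [0.63 0.24 0.04]
scene0 0.32 [0.46 0.35 0.02]
scene0 0.4 [0.41 0.4  0.01]
side0 -0.64 [ 0.45 -0.57  0.02]
side0 -0.56 [ 0.43 -0.54  0.02]
side0 -0.48 [ 0.42 -0.43  0.02]
side0 -0.4 [ 0.42 -0.36  0.02]
side0 -0.32 [ 0.42 -0.31  0.02]
side0 -0.24 [ 0.7  -0.19  0.33]
side0 -0.16 [ 0.5  -0.11  0.02]
side0 -0.08 [ 0.72 -0.04  0.06]
side0 0.0 [0.78 0.05 0.23]
side0 0.08 [0.77 0.09 0.22]
side0 0.16 [0.63 0.17 0.07]
side0 0.24 [0.64 0.24 0.05]
side0 0.32 [0.57 0.33 0.02]
side0 0.4 [0.33 0.41 0.01]
```

```bash
python3 - <<'E'
from h import *
env.gripper_to(0.0)
env.goto([.11,-.44,.42],[180,0,-76]); env.goto([.44,.07,.42],[180,0,0]); env.goto([.50,.145,.42],[180,0,0])
c=snap("wrist","w0"); s=env.get_state(); print(s["clock"],s["tool_pos"],s["ft_force"],s["gripper_width"],-np.array(c["R"]).T@np.array(c["t"]),c["fx"])
E
```

```text
4.2833 [0.49995148 0.14455132 0.41970628] [-0.26338514 -0.36706124 -0.5553841 ] -2.298824582210692e-05 [0.5007602  0.22914767 0.3879908 ] 302.10794206462606
```

View pics/w0.png

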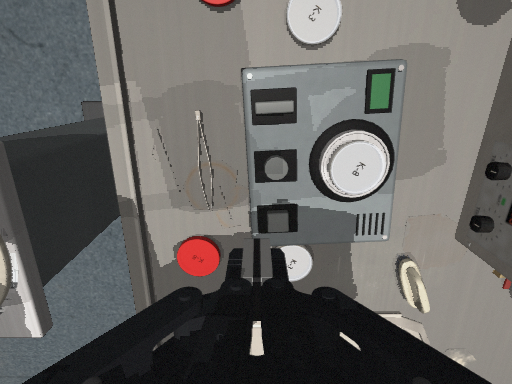

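The wrist view shows the bar key at (275,105), the round key in the middle at (276,167), the square key at (278,219) and the plate dish at (357,164). Next I'll measure the key and dish centres, and check them against the given geometry.

```bash
python3 - <<'E'
from h import *
c=load("w0");W=cloud(c);g=cv2.cvtColor(c["img"],cv2.COLOR_BGR2GRAY)
def top(name,u0,v0,r,lo,hi,z):
    m=((g>lo)&(g<hi)).astype(np.uint8); k=np.zeros_like(m); cv2.circle(k,(u0,v0),r,1,-1); m&=k
    n,l,st,ce=cv2.connectedComponentsWithStats(m); i=1+np.argmax(st[1:,4]); ct=max(cv2.findContours((l==i).astype(np.uint8),0,2)[0],key=cv2.contourArea)
    (u,v),rr=cv2.minEnclosingCircle(ct); p=plane(c,u,v,z); d=np.nanmedian(W[l==i],0)
    print(name,(round(u,1),round(v,1)),"r mm",round(rr/c["fx"]*(c["t"] is not None)*(0.388-z)*1000,1),"P",p.round(4),"depth",d.round(4),"cen",ce[i].round(1)); return p
print(g[167,255:300],g[105,270:280])
P=top("round",276,167,17,70,256,.054); top("bar",275,105,24,90,256,.054); top("square",278,219,18,60,256,.054)
D=top("dish",357,164,42,185,256,.069)
# counter corner screws -> deck plane
C=[plane(c,u,v,.04) for u,v in((249,75),(402,68),(387,238))]; print(np.round(C,3))
x=C[1]-C[0]; print("yaw",np.arctan2(x[1],x[0])); e=D-P; print("key->dish",e, np.hypot(*e[:2]),np.arctan2(e[1],e[0]))
img=cv2.resize(c["img"][60:250,230:420],None,fx=3,fy=3,interpolation=2); cv2.imwrite("pics/crop.png",img)
E
```

```text
[ 28  28  29  25  30  28  27  26  26  51 112 116 110 113 113 112 114 113
 111 114 112 111 112 111 110 113 108 111 127 126 126 126 120  51  33  31
  31  33  30  37  32  47 106 136 139] [146 147 144 145 143 143 143 140 142 140]
round (275.9, 168.2) r mm 13.1 P [0.5228 0.1417 0.054 ] depth [0.523  0.1417 0.0532] cen [276.  168.1]
bar (274.2, 106.1) r mm 21.5 P [0.5196 0.2098 0.054 ] depth [0.5195 0.2089 0.0531] cen [274.  106.6]
square (277.5, 222.0) r mm 14.5 P [0.5262 0.0744 0.054 ] depth [0.5267 0.074  0.0532] cen [277.6 222.1]
dish (354.5, 163.0) r mm 37.3 P [0.6068 0.1513 0.069 ] depth [0.6101 0.1489 0.0671] cen [356.  164.3]
[[0.493 0.241 0.04 ]
 [0.656 0.248 0.04 ]
 [0.669 0.045 0.04 ]]
yaw 0.04213792027474867
key->dish [0.08392613 0.00965196 0.015     ] 0.08447932053661365 0.11450242827095171
```

View pics/crop.png

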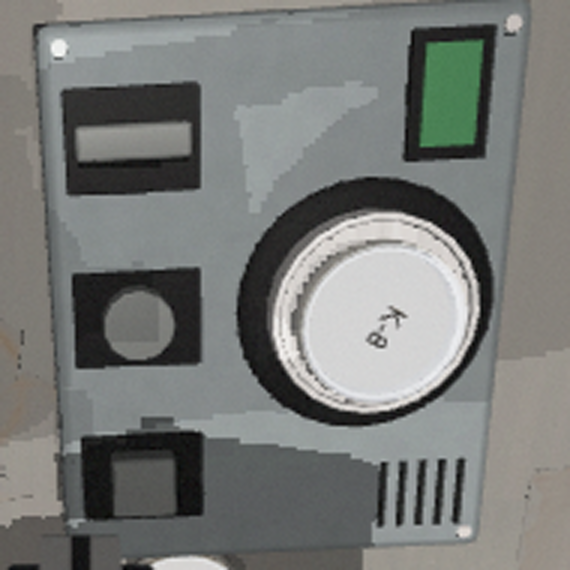

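The heights and sizes fit. The keys are 68 mm apart, counter yaw is about 0.048 rad, and plate predicted from the key is (0.6117, 0.146), which agrees with the lid circle at (0.611, 0.145). The round key is the middle one. Now I'll press it in small steps, watching the force.

```bash
cat >> h.py <<'E'
def press(x,y,ztop,target,maxdown):
    """step down on (x,y) until the upward force has grown by target; returns True when reached"""
    o=[180,0,0]; env.goto([x,y,ztop+.173+.03],o); env.move_straight([x,y,ztop+.173+.006],v=.05); env.wait(.3)
    f=lambda: np.mean([(env.wait(.02),env.get_state()["ft_force"][2])[1] for _ in range(5)])
    f0=f(); ok=False
    for d in np.arange(-.003,maxdown+1e-6,.001):
        env.move_straight([x,y,ztop+.173-d],v=.02,threshold=12); env.wait(.05); F=f()-f0
        print(f"down {d*1e3:.0f} tcpz {env.get_state()['tool_pos'][2]:.4f} F {F:.2f}")
        if F>target: ok=True; break
    env.wait(.2); return ok
E
python3 - <<'E'
from h import *
ok=press(.5228,.1417,.054,4.2,.009); snap("side","side1"); print(ok,env.get_state()["tool_pos"],env.get_state()["clock"])
E
```

```text
down -3 tcpz 0.2300 F -0.12
down -2 tcpz 0.2290 F -0.78
down -1 tcpz 0.2280 F -0.12
down 0 tcpz 0.2271 F 1.25
down 1 tcpz 0.2260 F 1.95
down 2 tcpz 0.2250 F 2.21
down 3 tcpz 0.2240 F 2.92
down 4 tcpz 0.2230 F 3.22
down 5 tcpz 0.2220 F 3.65
down 6 tcpz 0.2210 F 4.16
down 7 tcpz 0.2200 F 4.45
True [0.52283259 0.14172304 0.22004905] 10.5167
```

The force rises about 0.4 N/mm, to about 4.5 N at roughly 7 mm, which matches the key spring past 4 mm. Next I'll release it, check that it has come back up, and press the dish.

```bash
python3 - <<'E'
from h import *
env.move_straight([.5228,.1417,.30],v=.1); env.wait(.3)
c=snap("wrist","w1"); W=cloud(c)
m=np.hypot(W[...,0]-.5228,W[...,1]-.1417)<.009; print("round key z",np.nanmedian(W[m][:,2]),m.sum())
ok=press(.611,.1455,.069,3.7,.009); snap("side","side2"); s=env.get_state(); print(ok,s["tool_pos"],s["ft_force"],s["clock"])
env.move_straight([.611,.1455,.30],v=.06); env.wait(.3); snap("side","side3")
env.goto([.50,.145,.42],[180,0,0]); env.wait(.3); c=snap("wrist","w2"); W=cloud(c); print(env.get_state()["clock"])
for n,x,y in(("round",.5228,.1417),("bar",.5196,.2098),("square",.5262,.0744),("dish",.611,.1455)):
    m=np.hypot(W[...,0]-x,W[...,1]-y)<.006; print(n,np.nanmedian(W[m][:,2]))
a,b=load("w0")["img"],c["img"]; print("diff px",(cv2.absdiff(a,b).max(2)>40).sum())
cv2.imwrite("pics/fin.png",np.hstack([x[40:280,150:430] for x in(a,b)]))
cv2.imwrite("pics/press.png",np.hstack([cv2.resize(load(t)["img"][120:260,150:300],None,fx=2.5,fy=2.5) for t in("side1","side2")]))
E
```

```text
round key z 0.1633818675851577 1294
down -3 tcpz 0.2450 F -0.03
down -2 tcpz 0.2440 F 0.08
down -1 tcpz 0.2430 F -0.04
down 0 tcpz 0.2421 F 1.26
down 1 tcpz 0.2410 F 1.62
down 2 tcpz 0.2400 F 1.75
down 3 tcpz 0.2390 F 2.88
down 4 tcpz 0.2380 F 3.04
down 5 tcpz 0.2370 F 3.46
down 6 tcpz 0.2360 F 3.97
True [0.61101831 0.14550844 0.23604968] [ 1.02436036 -0.357665    4.37799573] 17.425
20.0333
round 0.3013625354838141
bar 0.05308238633933534
square 0.05335663546787538
dish 0.06774165358967035
diff px 1170
```

View pics/fin.png

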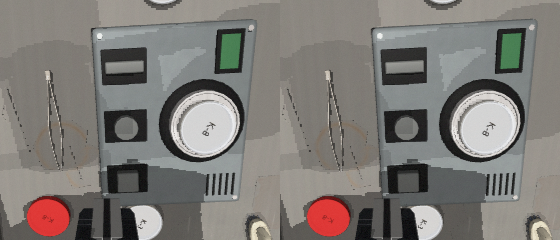

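View pics/press.png

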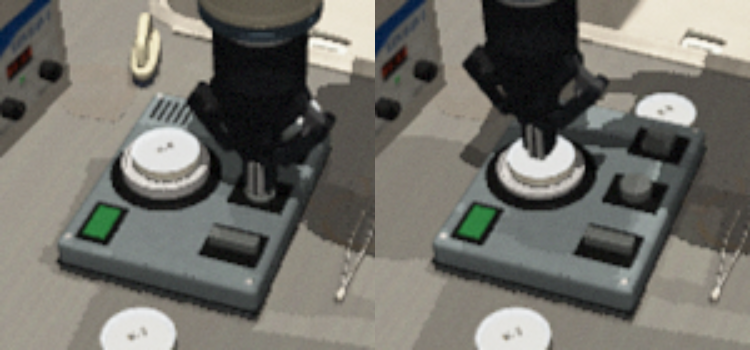

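The before and after views match, with the dish and tweezers unmoved. The press pictures show the tips on the round key and then centred on the lid. The odd "round key z" values came from finger pixels that fell inside the mask, so I'll re-read with those filtered out and hand in.

```bash
python3 - <<'E'
from h import *
for t in("w0","w2","side0","side3","side2"):
    W=cloud(load(t)); r=[]
    for n,x,y in(("round",.5228,.1417),("bar",.5196,.2098),("square",.5262,.0744),("dish",.611,.1455)):
        m=(np.hypot(W[...,0]-x,W[...,1]-y)<.006)&(W[...,2]<.1); r.append(round(float(np.nanmedian(W[m][:,2])),4))
    print(t,r)
d=cv2.absdiff(load("w0")["img"],load("w2")["img"]).max(2)>40
print("diff px outside gripper",d[:240].sum())
print(env.hand_in())
E
```

```text
w0 [0.0534, 0.053, 0.0533, 0.0677]
w2 [0.0532, 0.0531, 0.0534, 0.0677]
side0 [0.0556, 0.0546, 0.056, 0.07]
side3 [0.0561, 0.0547, 0.0558, 0.0709]
side2 [0.0564, 0.055, 0.0561, nan]
diff px outside gripper 826
the job is handed in; nothing more can be done
None
  return np.nanmean(a, axis, out=out, keepdims=keepdims)
```

I pressed the round key (the middle one), let it come back up, then pressed the dish lid at its centre with shut fingertips and withdrew. The job is handed in, at about 20 s on the clock; no verdict was reported.

- **Round key:** I pushed it down about 7 mm at 4.5 N. It reads back up during the dish press.
- **Dish:** I pushed the lid down about 6 mm at 4.0 N, past the 3 mm count point and far below the 20 N limit. Plate travel was inferred from the force and tool height, not seen directly.
- **Final state:** before and after depth readings agree to about 0.2 mm from the wrist camera and about 1 mm from the side camera, for all three keys and the lid. The dish and tweezers look unmoved.

**Checks that disagreed or failed:**
- My first reading of the round key after release (0.163 m, then 0.301 m) was wrong because finger pixels were in the mask. With those filtered out it reads 53.2 mm, against 53.4 mm before.
- The lid had no depth reading while pressed, because the fingers hid it.
- 826 pixels above the gripper still differ between the first and last wrist pictures. I put these down to edges and shading by eye and did not trace them.
- The left and right dishes were judged only by eye, and the left dish is nearly cropped out of the wrist comparison.

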